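Fish a dropped connector out of the gap in an opened console

TASK

The small black connector block has dropped into the narrow gap between the two units of the opened console and slid under the clear strip. Take the bent pick from its rest, fish the block out with it, without touching the block with the fingers, until the block lies wholly out on the bare tray in front of the gap; go gently, never leaning hard on the console with the pick, and then hang the pick back in its rest.

Things in the scene. Friction and masses are not known exactly. Their poses are not given: they have to be found in the camera images.
- chassis: Fixed opened console base: aluminium tray 290 x 230 mm, 3 mm thick, with two units on it, each 160 long, 85 wide, tops 58 mm over the table. Between them a straight gap 30 mm wide along chassis x, middle at y = 0. Origin on the table under the middle of the gap's mouth; +x into the gap, -x over the bare tray in front (115 mm of it, towards the robot), z up.
- gap_mouth (a point): Middle of the gap's mouth, on the tray's upper face, 3 mm above the chassis origin, axes as the chassis. Tray and gap floor are one flat face. A wall closes the gap 160 mm in. A clear plastic strip bridges the gap from 50 mm in to that wall, 3 mm thick, its underside 40 mm above the tray. Keep the pick's push on tray, walls and strip under about 15 N.
- connector_center (a point): Centre of the dropped connector block: black plastic, 26 x 26 mm, 7 mm high, about 40 g, loose, lying flat and square on the gap's floor, its centre 55 to 85 mm in from the mouth, partly or wholly under the clear strip.
- connector: The same loose connector block; origin at the centre of its underside, z up.
- pick: Bent telescopic pick, 0.2 kg, hanging upright by its collar. Origin: centre of the collar's underside. Above: collar 34 x 34 x 4 mm, square handle 18 x 18 mm up to z = 60 mm. Below: sleeve 9 mm thick to z = -50 mm, then a 6 mm rod: down, level along the pick's +x, and 70 mm from the shaft (centre to centre) down again in a short tip ending 16 mm below the level run's underside.
- pick_grip (a point): Centre of the pick's square handle, 34 mm above the pick's origin, axes as the pick. How far the rod is drawn out of the sleeve differs each time and is not measured: the tip's lower end is 84 to 108 mm below the pick's origin, stiffly held (60 N). Find it by touch: lower the tip slowly on to the bare tray until it is felt.
- rest: Fixed tool rest: base 130 x 90 x 6 mm, post at -x, on it a level fork; its two prongs (12 mm wide, 16 mm apart) run along the rest's x, open at +x, tops 120 mm over the table. Origin on the table under the hanging pick's shaft. The pick's level run points out of the fork's open end: it lifts straight up, and hangs back straight down with the shaft between the prongs.
- rest_seat (a point): Where the centre of the underside of the pick's collar sits on the fork: 120 mm above the rest's origin; axes as the rest (the pick hangs with its +x along the rest's +x).
Things that resemble listed ones, but are neither listed nor needed, are in the scene too. What is shaped like the pick but green is not meant. Leave any purple look-alike of the rest alone.

How it is judged:
By the outcome, as a careful person would: the job done as asked, in the order asked, and still so for the second after the job is handed in, with the robot touching nothing.
It also fails if it takes over 56 s, if anything falls off the work surface, if the arm or the gripper's body presses on something with over 40 N, if the wrist force passes 120 N, or if a joint passes its speed limit or range.

ROBOT

A 6-joint arm with a two-finger parallel gripper is mounted at the origin on the work surface. World frame = base frame: x ahead of the robot, y to its left, z up, the work surface at z = 0. Lengths are in mm, angles in rad, forces in N, time in s.
With the tool pointing down it reaches from about 250 to 850 mm from the base axis. Payload 12.5 kg.
Tool frame: the origin (TCP) lies at the very end of the fingers, on their centre line; the grasp point (between the pads) lies 19 mm behind it; z points along the fingers, y is the line along which they close (so a half turn about z gives the same grasp; the last joint's range is limited). The gripper opens to 93 mm and grips with 3 to 60 N. Pads are 15 mm wide; open, the fingers measure 128 mm over their backs; the gripper's body (75 mm by 188 mm) begins 65 mm behind the grasp point.
Start: joints at [-1.37, 0.351, 1.652, -0, 1.139, -0.085], TCP at [155.079, -527.669, 218.633] pointing down, gripper open.
Joint ranges: [-2.75, 2.75], [-0.79, 2.1], [0.01, 2.65], [-1.57, 4.71], [0.07, 3.14], [-2.87, 2.87]. Speed limits (rad/s): [2.22, 2.22, 2.79, 3.14, 3.14, 3.14].

INTERFACE

Orientations are given as a rotation vector (axis times angle).
In Python, from workcell import arm, vision, finder gives the robot as it stands.
- The arm moves only by the tool apply_moves, never from a script. Its argument "commands" is text: rows parted by semicolons, each of 5 numbers parted by spaces: the opening, from 0 (shut) to 1 (fully open), then the shift along the world's x, y, z in m, then the turn about the world's z in degrees. A call has 1 to 12 rows; each row is the pose to reach, as a shift and turn from the pose commanded when the call began; what a row does not reach only later rows make up. A row lasts 1/10 s, in which the tool goes at most 50 mm and 8.59 degrees, less where a joint would pass 70% of its speed; a pose out of reach is approached as far as the arm can. A call with a gripper value outside its range is refused whole. The fingers move at their own pace and stop on an object; the grip force is fixed at half the most. Time passes only in rows, so rows that repeat a pose let the fingers close. It gives the time, the measured TCP pose, the force, the opening and the grip force at its end, in the units of the state.
- arm.read_state(): the state, without advancing time (a new reading comes with each control period).
- vision.capture(name): name is "scene" or "top" or "wrist"; returns the picture (400x640x3 uint8, red, green, blue); there is no depth.
- vision.camera_model(name): a dict with "fovy" (degrees; the focal length in pixels is half the picture's height over the tangent of half this angle, whatever the lens; pixels are square), "cx", "cy" (the principal point, pixels), "distortion" ([k1, k2, p1, p2, k3] as OpenCV has them; the pictures are not rectified), "position" and "attitude" of the camera in the world. Camera axes: x right, y down, z forward; pixel columns grow to the right and rows downward; lengths in mm; the calibration is good to about 2 mm. A picture is of the moment at which its call begins: read the wrist's pose just before it. camera_model takes no time and is no camera call; for the wrist camera it gives the pose at the moment of the call.
- arm.finish_job(): hands the job in; it is judged then, once.
Trained networks look in the newest picture that a camera, given by its name, has taken for a name from the list of things; names that differ only in an ending like _2 or _b are one class to them, and where a whole thing is asked for, a point or a joint stands for the part that bears it (a point fixed in the world has none). Each returns a list of dicts, best first, with "p" (0 to 1); they miss things now and then, are a little off and sometimes report something else, mostly with a low value. They report only what shows in the picture. A call takes as long as a camera call. They do not tell look-alikes from the thing itself.
- finder.look_for(camera, query): "xyz" ([x, y, z] in mm, in world coordinates, good to about 4 mm: the middle of the surface that is visible of it).
- finder.masks_of(camera, query): "mask" (400x640 bool, what is visible of it).
- finder.mark_of(camera, query): "xyz" ([x, y, z] in mm, in world coordinates, good to about 4 mm: a listed point, or the origin of a listed thing).
The state is a dict: "t": time; "joint_positions": joint angles; "joint_velocities": joint speeds; "joint_efforts": joint torques, N m; "tool_pos": TCP position; "orientation": TCP orientation; "ft_force": force on the tool from outside, world axes, zero at the start; "ft_torque": the same for the moment, N m; "grip_width": finger opening in mm; "gripper_force": force on a finger pad.
Only numpy, scipy, OpenCV 4.12 (cv2) and the standard library are available. Lean on these libraries where they do the work, as an engineer would, in place of code of your own. Each camera call takes 0.05 s, during which the arm holds its last target. There are 200 camera calls.

## Working session

There is one attempt and no reset: what is moved stays moved. The work goes in short steps, Python scripts to look and compute and a tool call to move; the robot and the scene stay as the last step left them, time stands still between calls to the robot, and variables do not carry over. Pictures are saved under pics/ and viewed, at most 13 in all, crops included, and the job is handed in when it is done.

Besides the shell and the picture viewer there is one more tool, called after "Emit:" in YAML: its name, and indented under it one key for each argument. apply_moves: Moves the arm, as the interface text tells. Its arguments: {"type":"object","properties":{"commands":{"type":"string"}},"required":["commands"]}

```bash
ls; mkdir -p pics
python3 - <<'E'
from workcell import arm, vision, finder
import cv2
for n in ("scene","top"):
    im=vision.capture(n); cv2.imwrite(f"pics/{n}1.png",im[:,:,::-1])
    for q in ("pick_grip","pick","rest_seat","rest","gap_mouth","connector_center","chassis"):
        print(n,q,[(round(d["p"],2),[round(float(v)) for v in d["xyz"]]) for d in finder.mark_of(n,q)][:4])
    m=vision.camera_model(n); print(m)
s=arm.read_state(); print(s["t"],s["tool_pos"],s["orientation"],s["ft_force"],s["grip_width"])
E
```

```text
pics
scene pick_grip [(0.64, [523, 327, 157]), (0.63, [452, 211, 15])]
scene pick [(0.66, [483, 190, 18]), (0.58, [526, 326, 122])]
scene rest_seat [(0.85, [519, 328, 120]), (0.69, [290, 494, 120])]
scene rest [(0.7, [287, 497, 4]), (0.56, [525, 328, 2])]
scene gap_mouth [(0.78, [557, -112, 8]), (0.22, [526, 330, 1]), (0.19, [523, 327, 156])]
scene connector_center []
scene chassis [(0.64, [552, -112, 0])]
{'fovy': 47.10417454403506, 'cx': 315.1560943746453, 'cy': 199.50966590933444, 'distortion': array([-0.07154256,  0.        ,  0.        ,  0.        ,  0.        ]), 'position': array([1115.18893061,  526.91380877,  912.14204835]), 'attitude': array([-1.32703509, -2.2581083 ,  0.86140751])}
top pick_grip [(0.61, [458, 209, 12]), (0.57, [527, 324, 156])]
top pick [(0.78, [526, 329, 116]), (0.58, [476, 184, 19])]
top rest_seat [(0.93, [526, 326, 120]), (0.82, [293, 500, 120])]
top rest [(0.63, [525, 323, -1]), (0.57, [290, 497, -3]), (0.38, [528, 329, 121])]
top gap_mouth [(0.8, [552, -113, 1])]
top connector_center []
top chassis [(0.98, [550, -113, -1])]
{'fovy': 55.17405933312837, 'cx': 321.18001172795044, 'cy': 202.27927039725844, 'distortion': array([0.03232162, 0.        , 0.        , 0.        , 0.        ]), 'position': array([323.89907725, 165.57237359, 908.75552809]), 'attitude': array([-2.1248495 ,  2.09951931, -0.16155457])}
0.8 [ 155.08232627 -527.70022035  218.64698565] [ 3.10949844e+00  4.47416799e-01 -3.45841445e-05] [-0.18674639  0.6170643   0.13316162] 92.83717028553326
```

View both.

View pics/scene1.png

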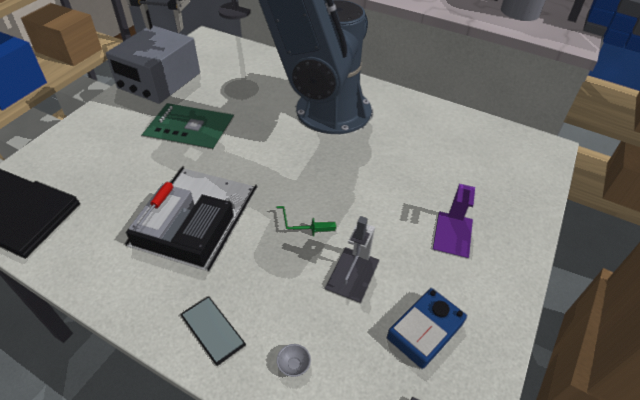

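View pics/top1.png

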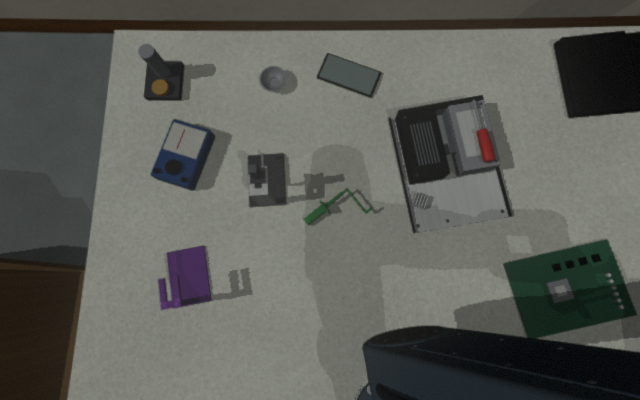

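Run:
```python
import cv2,numpy as np
a=cv2.imread("pics/scene1.png")[205:305,310:400]; b=cv2.imread("pics/top1.png")[140:220,235:300]
c=cv2.imread("pics/top1.png")[90:235,385:520]
r=lambda x,w,h:cv2.resize(x,(w,h),interpolation=cv2.INTER_CUBIC)
cv2.imwrite("pics/c1.png",np.hstack([np.vstack([r(a,270,300),r(b,270,300)]),r(c,530,600)]))
```

```text
(no output)
```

View pics/c1.png

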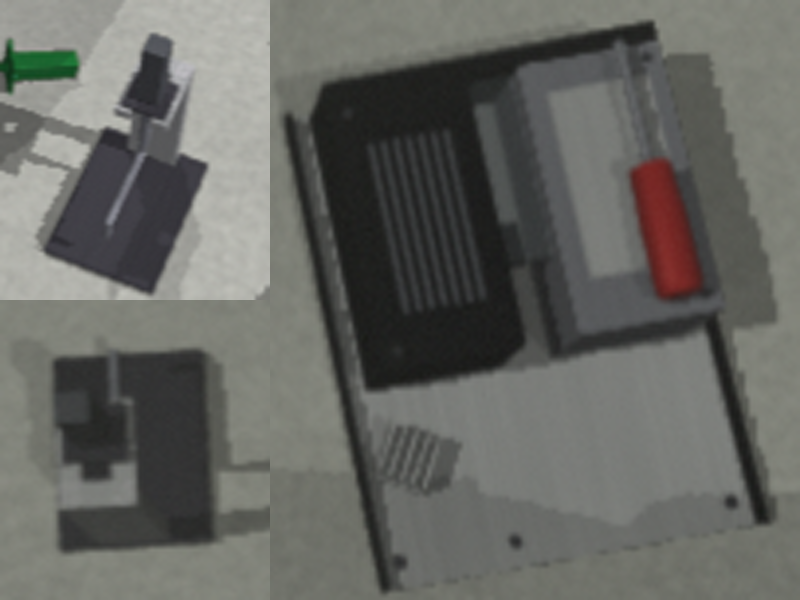

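Candidates: the pick is the dark/metal one hanging at scene (362,235) / top (258,180), and the green one lying at scene (318,227) is the decoy. The rest is the dark one at top (267,180), and the purple one at top (185,278) is the decoy. The crop confirms the dark pick, with its run pointing towards world +x. The black block shows in the gap, and a red screwdriver lies on the right-hand unit.

Emit:
apply_moves:
  commands: "1 0 0 0.05 0; 1 0.3 0.416 0.11 74; 1 0.3 0.416 0.11 74; 1 0.3 0.416 0.11 74; 1 0.3 0.416 0.11 74; 1 0.3 0.416 0.11 74; 1 0.3 0.416 0.11 74; 1 0.3 0.416 0.11 74; 1 0.3 0.416 0.11 74; 1 0.3 0.416 0.11 74; 1 0.3 0.416 0.11 74; 1 0.3 0.416 0.11 74"

```text
t: 2.0
tool_pos: [456.8, -108.5, 329.2]
orientation: [2.21, 2.232, 0.002]
ft_force: [-0.7, -0.2, -0.4]
grip_width: 93.4
gripper_force: 0.0
```

```bash
cat > h.py <<'E'
from workcell import arm, vision, finder
import cv2, numpy as np
def snap(n,f):
    m=vision.camera_model(n); im=vision.capture(n); cv2.imwrite(f"pics/{f}.png",im[:,:,::-1])
    np.savez(f"pics/{f}.npz",**m); return m,im
def K(m):
    f=200/np.tan(np.radians(float(m["fovy"]))/2); return np.array([[f,0,float(m["cx"])],[0,f,float(m["cy"])],[0,0,1]])
def ray(m,uv,z):
    R=cv2.Rodrigues(np.array(m["attitude"]))[0]
    p=cv2.undistortPoints(np.array(uv,float).reshape(-1,1,2),K(m),np.array(m["distortion"])).reshape(-1,2)
    d=np.c_[p,np.ones(len(p))]@R.T; c=np.array(m["position"])
    return c+d*((np.asarray(z,float).reshape(-1)-c[2])/d[:,2])[:,None]
def marks(n,qs):
    for q in qs: print(n,q,[(round(d["p"],2),[round(float(v),1) for v in d["xyz"]]) for d in finder.mark_of(n,q)][:3])
def st():
    s=arm.read_state(); print({k:np.round(s[k],3).tolist() for k in ("t","tool_pos","orientation","ft_force","joint_positions","grip_width","gripper_force")}); return s
E
python3 - <<'E'
from h import *
st(); snap("wrist","w1"); marks("wrist",["gap_mouth","chassis","connector_center","connector"])
E
```

```text
{'t': 2.0, 'tool_pos': [456.789, -108.532, 329.215], 'orientation': [2.21, 2.232, 0.002], 'ft_force': [-0.745, -0.2, -0.361], 'joint_positions': [-0.333, 0.101, 1.694, 0.001, 1.346, -0.343], 'grip_width': 93.406, 'gripper_force': 0.0}
wrist gap_mouth [(0.9, [552.1, -110.8, 1.9]), (0.51, [623.2, -98.7, 3.8])]
wrist chassis [(0.68, [553.1, -112.7, 1.4])]
wrist connector_center [(0.46, [622.9, -98.4, 3.8])]
wrist connector [(0.37, [624.5, -103.6, 5.9])]
```

View pics/w1.png

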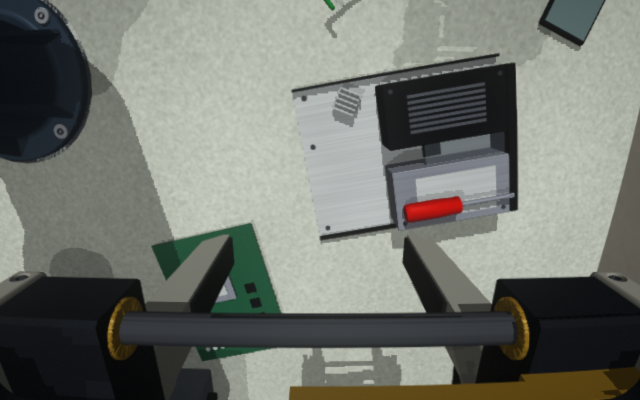

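The wrist view shows the console at about (293–518, 55–240), with the bare tray on the left. The gap runs rightwards from about (385,155), and the block is a dark patch near (432,152).

Run:
```python
import cv2
a=cv2.imread("pics/w1.png")[50:250,285:530]
cv2.imwrite("pics/c2.png",cv2.convertScaleAbs(cv2.resize(a,(735,600),interpolation=cv2.INTER_CUBIC),alpha=1.5,beta=20))
```

```text
(no output)
```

View pics/c2.png

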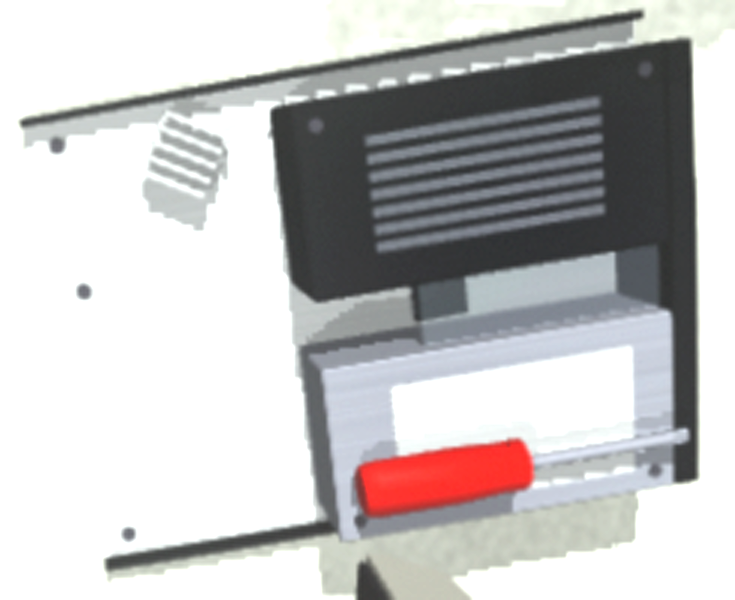

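The enhanced crop shows the block spanning crop x 412–467 and y 280–345. The tray screws are at crop (57,145), (84,292) and (128,533).

Run:
```python
from h import *
m=dict(np.load("pics/w1.npz"))
L=[("rail",[22,124],[642,14],15),("slot",[375,250],[605,212],58),("slot2",[366,138],[600,99],58),("screws",[57,145],[128,533],3),("midscrew",[84,292],[84,292],3),("greytopR",[343,540],[672,485],58),("greyfronttop",[322,365],[343,540],58),("greyfrontbot",[303,345],[328,525],3),("blkfrontbot",[273,110],[292,283],3),("blkfrtop",[290,115],[318,300],58),("blktopInner",[318,300],[672,243],58),("greyInner?",[303,345],[640,293],58),("blockfront",[412,285],[418,342],10),("blockback",[467,278],[467,312],10),("railR",[106,566],[335,525],15)]
for n,a,b,z in L:
    p=ray(m,np.array([a,b])/3+[285,50],[z,z]); d=p[1]-p[0]
    print(n,p[:,:2].round(1).tolist(),"ang",np.degrees(np.arctan2(d[1],d[0])).round(1),"len",np.linalg.norm(d).round(1))
print(m["position"])
```

```text
rail [[422.0, -26.2], [703.0, 27.7]] ang 10.9 len 286.2
slot [[576.8, -76.6], [676.3, -58.3]] ang 10.4 len 101.1
slot2 [[569.1, -29.9], [667.5, -11.6]] ang 10.6 len 100.1
screws [[437.5, -35.6], [474.7, -232.2]] ang -79.3 len 200.0
midscrew [[450.7, -105.2], [450.7, -105.2]] ang 0.0 len 0.0
greytopR [[573.9, -212.0], [728.6, -183.4]] ang 10.5 len 157.4
greyfronttop [[557.5, -127.8], [573.9, -212.0]] ang -79.0 len 85.8
greyfrontbot [[560.0, -130.4], [580.0, -226.8]] ang -78.2 len 98.4
blkfrontbot [[538.5, -18.4], [552.5, -99.5]] ang -80.2 len 82.3
blkfrtop [[536.5, -21.2], [553.6, -98.7]] ang -77.6 len 79.3
blktopInner [[553.6, -98.7], [708.7, -70.9]] ang 10.2 len 157.6
greyInner? [[548.3, -118.8], [697.6, -93.1]] ang 9.8 len 151.5
blockfront [[609.7, -98.6], [615.4, -126.7]] ang -78.4 len 28.7
blockback [[636.4, -94.7], [638.3, -111.4]] ang -83.6 len 16.7
railR [[463.1, -245.8], [580.6, -221.9]] ang 11.5 len 119.9
[455.93947993 -26.76332594 495.15310871]
```

Emit:
apply_moves:
  commands: "1 0.07 0.477 -0.03 0; 1 0.07 0.477 -0.03 0; 1 0.07 0.477 -0.03 0; 1 0.07 0.477 -0.03 0; 1 0.07 0.477 -0.03 0; 1 0.07 0.477 -0.03 0; 1 0.07 0.477 -0.03 0; 1 0.07 0.477 -0.03 0; 1 0.07 0.477 -0.03 0; 1 0.07 0.477 -0.03 0; 1 0.07 0.477 -0.03 0; 1 0.07 0.477 -0.03 0"

```text
t: 3.45
tool_pos: [525.5, 364.1, 298.1]
orientation: [2.215, 2.228, -0.002]
ft_force: [0.3, 0.0, -0.1]
grip_width: 93.4
gripper_force: 0.0
```

Run:
```python
from h import *
st(); m,im=snap("wrist","w2"); marks("wrist",["pick_grip","pick","rest_seat","rest"])
R=cv2.Rodrigues(np.array(m["attitude"]))[0]; c=np.array(m["position"])
p,_=cv2.projectPoints(np.array([[525.,326,120]]),cv2.Rodrigues(R.T)[0],-R.T@c,K(m),np.array(m["distortion"])); print(p)
u,v=p.ravel().astype(int); u0=max(0,u-100);v0=max(0,v-75); print(u0,v0)
cv2.imwrite("pics/c3.png",cv2.convertScaleAbs(cv2.resize(im[v0:v0+150,u0:u0+200,::-1],(800,600),interpolation=cv2.INTER_CUBIC),alpha=1.5,beta=20))
```

```text
{'t': 3.45, 'tool_pos': [525.476, 364.133, 298.111], 'orientation': [2.215, 2.228, -0.002], 'ft_force': [0.288, 0.045, -0.099], 'joint_positions': [0.533, 0.457, 1.298, -0.0, 1.387, 0.528], 'grip_width': 93.377, 'gripper_force': 0.0}
wrist pick_grip [(0.58, [527.1, 328.6, 154.0])]
wrist pick [(0.67, [520.5, 331.9, 120.1]), (0.61, [478.8, 188.2, 16.4])]
wrist rest_seat [(0.67, [291.3, 493.7, 118.6])]
wrist rest [(0.82, [292.9, 494.8, -1.7]), (0.74, [529.7, 322.0, -2.9])]
[[[316.82289329 207.11405476]]]
216 132
```

View pics/c3.png

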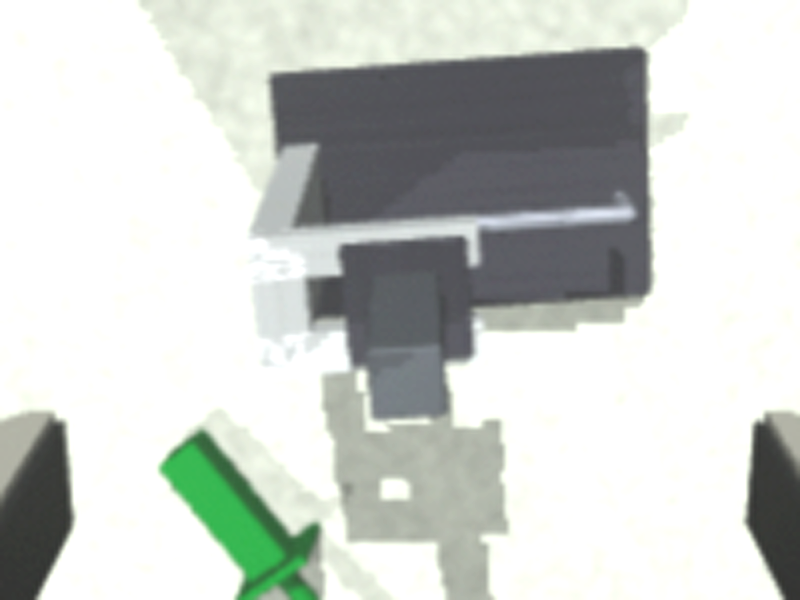

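The pick hangs in the dark fork. The handle top is at crop (370–446, 347–418), the collar at (341–473, 240–365), and the level run points right along the base.

Run:
```python
from h import *
m=dict(np.load("pics/w2.npz"))
L=[("base",[272,74],[643,48],6),("rod",[478,224],[635,210],45),("collarA",[341,248],[467,238],124),("collarB",[353,365],[473,355],124),("hT1",[370,347],[440,347],180),("hT2",[373,418],[446,415],180),("baseR",[643,48],[650,293],6),("prong",[255,238],[478,225],120)]
for n,a,b,z in L:
    p=ray(m,np.array([a,b])/4+[216,132],[z,z]); d=p[1]-p[0]
    print(n,p[:,:2].round(1).tolist(),"mid",p.mean(0)[:2].round(1),"ang",np.degrees(np.arctan2(d[1],d[0])).round(1),"len",np.linalg.norm(d).round(1))
```

```text
base [[479.4, 368.0], [606.2, 377.9]] mid [542.8 373. ] ang 4.4 len 127.2
rod [[549.0, 326.2], [599.7, 331.2]] mid [574.3 328.7] ang 5.7 len 51.0
collarA [[508.5, 342.0], [541.7, 344.9]] mid [525.1 343.4] ang 5.1 len 33.4
collarB [[511.4, 308.7], [544.0, 311.9]] mid [527.7 310.3] ang 5.5 len 32.7
hT1 [[517.6, 335.8], [533.4, 335.9]] mid [525.5 335.8] ang 0.4 len 15.8
hT2 [[518.2, 318.3], [535.0, 319.1]] mid [526.6 318.7] ang 2.9 len 16.8
baseR [[606.2, 377.9], [613.8, 289.6]] mid [610.  333.7] ang -85.1 len 88.6
prong [[485.3, 343.4], [544.7, 347.4]] mid [515.  345.4] ang 3.8 len 59.6
```

Emit:
apply_moves:
  commands: "1 0.001 -0.038 0 5; 1 0.001 -0.038 -0.05 5; 1 0.001 -0.038 -0.1 5; 1 0.001 -0.038 -0.14 5; 1 0.001 -0.038 -0.16 5; 1 0.001 -0.038 -0.16 5; 1 0.001 -0.038 -0.16 5; 0 0.001 -0.038 -0.16 5; 0 0.001 -0.038 -0.16 5; 0 0.001 -0.038 -0.16 5; 0 0.001 -0.038 -0.16 5; 0 0.001 -0.038 -0.16 5"

```text
t: 4.9
tool_pos: [526.1, 327.4, 138.9]
orientation: [2.115, 2.323, 0.0]
ft_force: [-0.1, 0.3, 0.1]
grip_width: 57.8
gripper_force: 0.0
```

Emit:
apply_moves:
  commands: "0 0 0 0 0; 0 0 0 0 0; 0 0 0 0 0; 0 0 0 0 0; 0 0 0 0 0; 0 0 0 0 0; 0 0 0 0 0; 0 0 0 0 0"

```text
t: 5.7
tool_pos: [525.9, 327.3, 138.5]
orientation: [-2.115, -2.323, 0.0]
ft_force: [-0.6, 0.0, -1.0]
grip_width: 17.8
gripper_force: 30.0
```

Emit:
apply_moves:
  commands: "0 0 0 0.03 0; 0 0 0 0.065 0; 0 0 0 0.1 0; 0 0 -0.02 0.1 0; 0 -0.007 -0.06 0.1 1; 0 -0.014 -0.1 0.1 2; 0 -0.022 -0.14 0.1 3; 0 -0.03 -0.18 0.1 4; 0 -0.036 -0.22 0.1 5; 0 -0.042 -0.26 0.1 5.2; 0 -0.048 -0.3 0.1 5.2; 0 -0.055 -0.34 0.1 5.2"

```text
t: 6.9
tool_pos: [469.9, -14.5, 237.8]
orientation: [-2.007, -2.416, 0.001]
ft_force: [0.1, 0.8, -1.8]
grip_width: 18.1
gripper_force: 30.0
```

Emit:
apply_moves:
  commands: "0 -0.006 -0.04 0 0; 0 -0.013 -0.08 0 0; 0 -0.019 -0.105 -0.01 0; 0 -0.0193 -0.1196 -0.04 0; 0 -0.0193 -0.1196 -0.075 0; 0 -0.0193 -0.1196 -0.095 0; 0 -0.0193 -0.1196 -0.103 0; 0 -0.0193 -0.1196 -0.103 0; 0 -0.0193 -0.1196 -0.103 0"

```text
t: 7.8
tool_pos: [452.1, -132.4, 136.3]
orientation: [2.007, 2.416, 0.0]
ft_force: [1.0, -0.0, -2.6]
grip_width: 17.5
gripper_force: 30.0
```

Run:
```python
from h import *
st(); m,im=snap("top","t2")
cv2.imwrite("pics/c4.png",cv2.convertScaleAbs(cv2.resize(im[90:240,370:530,::-1],(640,600),interpolation=cv2.INTER_CUBIC),alpha=1.5,beta=20))
```

```text
{'t': 7.8, 'tool_pos': [452.095, -132.45, 136.331], 'orientation': [2.007, 2.416, 0.0], 'ft_force': [1.025, -0.008, -2.574], 'joint_positions': [-0.384, 0.321, 1.93, -0.0, 0.889, -0.568], 'grip_width': 17.536, 'gripper_force': 29.994}
```

View pics/c4.png

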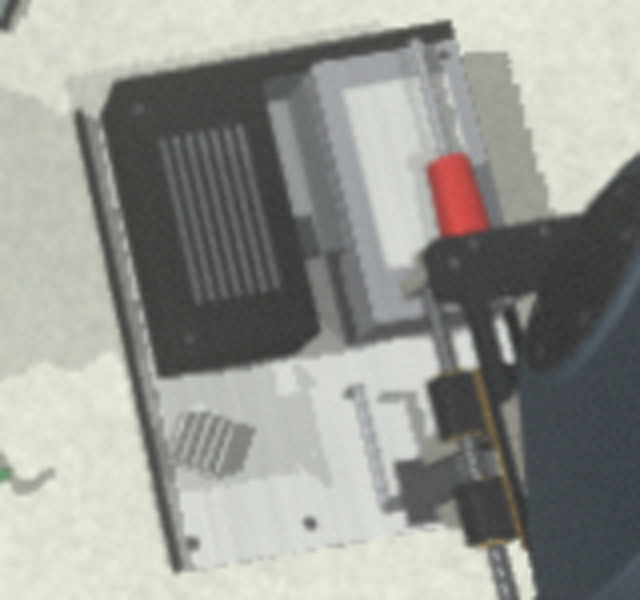

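The top view shows the pick's run at crop (352,388)–(385,505), clear of everything, just in front of the gap mouth.

Run:
```python
from h import *
m=dict(np.load("pics/t2.npz")); O=np.array([555,-113.]);a=np.radians(10.6);u=np.array([np.cos(a),np.sin(a)]);n=np.array([-u[1],u[0]])
for z in (30,40,50):
    p=ray(m,np.array([[353,390],[385,505]])/4+[370,90],[z,z])[:,:2]; d=p[1]-p[0]
    print(z,p.round(1).tolist(),"chassis",[((q-O)@u).round(1) for q in p],[((q-O)@n).round(1) for q in p],np.degrees(np.arctan2(-d[1],-d[0])).round(1))
for nm,c,z in (("greycorner",[350,340],58),("blkcorner",[320,330],58),("mouthfloorL",[312,352],3),("mouthfloorR",[345,345],3),("blkFront",[320,254],10),("screw",[310,523],3)):
    q=ray(m,np.array([c])/4+[370,90],[z])[0,:2]; print(nm,q.round(1),((q-O)@u).round(1),((q-O)@n).round(1))
```

```text
30 [[523.7, -124.2], [456.6, -138.8]] chassis [np.float64(-32.8), np.float64(-101.5)] [np.float64(-5.3), np.float64(-7.3)] 12.3
40 [[521.4, -120.9], [455.1, -135.4]] chassis [np.float64(-34.4), np.float64(-102.4)] [np.float64(-1.6), np.float64(-3.6)] 12.3
50 [[519.2, -117.6], [453.5, -131.9]] chassis [np.float64(-36.1), np.float64(-103.2)] [np.float64(2.0), np.float64(0.1)] 12.3
greycorner [ 546.3 -114.7] -8.9 -0.1
blkcorner [552.  -98.3] -0.3 15.0
mouthfloorL [ 553.1 -110.1] -1.4 3.2
mouthfloorR [ 557.5 -129.8] -0.6 -16.9
blkFront [ 612.1 -115.3] 55.7 -12.8
screw [ 449.4 -104.3] -102.2 28.0
```

Emit:
apply_moves:
  commands: "0 0 0 -0.002 0; 0 0 0 -0.004 0; 0 0 0 -0.006 0; 0 0 0 -0.006 0"

```text
t: 8.25
tool_pos: [451.7, -132.2, 129.5]
orientation: [-2.007, -2.417, 0.0]
ft_force: [0.4, 0.1, -1.9]
grip_width: 18.2
gripper_force: 30.0
```

Emit:
apply_moves:
  commands: "0 0 0 -0.001 0; 0 0 0 -0.002 0; 0 0 0 -0.002 0"

```text
t: 8.55
tool_pos: [451.7, -132.2, 127.5]
orientation: [-2.007, -2.417, 0.0]
ft_force: [0.1, -0.5, -1.6]
grip_width: 17.7
gripper_force: 30.0
```

Emit:
apply_moves:
  commands: "0 0 0 -0.001 0; 0 0 0 -0.002 0; 0 0 0 -0.002 0"

```text
t: 8.85
tool_pos: [451.7, -132.3, 125.5]
orientation: [-2.007, -2.417, 0.0]
ft_force: [-0.3, 0.8, -2.0]
grip_width: 17.5
gripper_force: 30.0
```

Emit:
apply_moves:
  commands: "0 0 0 -0.001 0; 0 0 0 -0.002 0; 0 0 0 -0.002 0"

```text
t: 9.15
tool_pos: [451.7, -132.2, 123.5]
orientation: [-2.007, -2.416, 0.0]
ft_force: [0.2, 0.4, -1.9]
grip_width: 18.2
gripper_force: 30.0
```

Emit:
apply_moves:
  commands: "0 0 0 -0.001 0; 0 0 0 -0.0015 0; 0 0 0 -0.0015 0"

```text
t: 9.45
tool_pos: [451.7, -132.3, 122.1]
orientation: [-2.007, -2.417, 0.0]
ft_force: [-0.2, -0.5, -1.3]
grip_width: 18.0
gripper_force: 30.0
```

Emit:
apply_moves:
  commands: "0 0 0 -0.001 0; 0 0 0 -0.0015 0; 0 0 0 -0.0015 0"

```text
t: 9.75
tool_pos: [451.7, -132.2, 120.6]
orientation: [-2.007, -2.417, 0.0]
ft_force: [-0.2, -0.6, -2.6]
grip_width: 17.8
gripper_force: 30.0
```

Emit:
apply_moves:
  commands: "0 0 0 -0.001 0; 0 0 0 -0.0015 0; 0 0 0 -0.0015 0"

```text
t: 10.05
tool_pos: [451.7, -132.3, 119.0]
orientation: [-2.007, -2.417, 0.0]
ft_force: [-1.3, -0.6, -1.1]
grip_width: 17.7
gripper_force: 30.0
```

Emit:
apply_moves:
  commands: "0 0 0 -0.001 0; 0 0 0 -0.0015 0; 0 0 0 -0.0015 0"

```text
t: 10.35
tool_pos: [451.7, -132.3, 117.5]
orientation: [-2.007, -2.417, 0.0]
ft_force: [-0.1, -0.6, -1.5]
grip_width: 17.9
gripper_force: 30.0
```

Emit:
apply_moves:
  commands: "0 0 0 -0.001 0; 0 0 0 -0.0015 0; 0 0 0 -0.0015 0"

```text
t: 10.65
tool_pos: [451.7, -132.3, 116.0]
orientation: [-2.007, -2.417, 0.0]
ft_force: [0.8, -0.1, -1.7]
grip_width: 17.7
gripper_force: 30.0
```

Emit:
apply_moves:
  commands: "0 0 0 -0.001 0; 0 0 0 -0.0015 0; 0 0 0 -0.0015 0"

```text
t: 10.95
tool_pos: [451.7, -132.3, 114.6]
orientation: [-2.007, -2.417, 0.0]
ft_force: [-0.4, 0.2, -1.8]
grip_width: 17.6
gripper_force: 30.0
```

Emit:
apply_moves:
  commands: "0 0 0 -0.001 0; 0 0 0 -0.0015 0; 0 0 0 -0.0015 0"

```text
t: 11.25
tool_pos: [451.7, -132.2, 113.0]
orientation: [-2.007, -2.417, 0.0]
ft_force: [0.6, -0.2, -1.5]
grip_width: 17.7
gripper_force: 30.0
```

Emit:
apply_moves:
  commands: "0 0 0 -0.001 0; 0 0 0 -0.0015 0; 0 0 0 -0.0015 0"

```text
t: 11.55
tool_pos: [451.7, -132.3, 111.5]
orientation: [-2.007, -2.417, 0.0]
ft_force: [-0.8, -1.5, -1.5]
grip_width: 18.0
gripper_force: 30.0
```

Emit:
apply_moves:
  commands: "0 0 0 -0.001 0; 0 0 0 -0.0015 0; 0 0 0 -0.0015 0"

```text
t: 11.85
tool_pos: [451.7, -132.2, 110.1]
orientation: [-2.007, -2.417, 0.0]
ft_force: [0.8, 0.2, -1.6]
grip_width: 18.0
gripper_force: 30.0
```

Emit:
apply_moves:
  commands: "0 0 0 -0.001 0; 0 0 0 -0.0015 0; 0 0 0 -0.0015 0"

```text
t: 12.15
tool_pos: [451.7, -132.2, 108.5]
orientation: [-2.007, -2.417, 0.0]
ft_force: [0.7, -1.0, -2.4]
grip_width: 17.5
gripper_force: 30.0
```

Emit:
apply_moves:
  commands: "0 0 0 -0.001 0; 0 0 0 -0.0015 0; 0 0 0 -0.0015 0"

```text
t: 12.45
tool_pos: [451.8, -132.4, 107.6]
orientation: [2.007, 2.417, -0.0]
ft_force: [-3.4, -0.5, 6.8]
grip_width: 17.6
gripper_force: 30.0
```

Emit:
apply_moves:
  commands: "0 0 0 0.006 0; 0 0 0 0.0126 0; 0 0 0 0.0126 0; 0 0.0118 0.0022 0.0126 0; 0 0.0236 0.0044 0.0126 0; 0 0.0354 0.0066 0.0126 0; 0 0.0472 0.0088 0.0126 0; 0 0.059 0.011 0.0126 0; 0 0.0688 0.0129 0.0126 0; 0 0.0688 0.0129 0.0126 0"

```text
t: 13.45
tool_pos: [521.7, -119.1, 119.6]
orientation: [2.006, 2.417, 0.0]
ft_force: [-0.3, -1.1, -2.0]
grip_width: 17.8
gripper_force: 30.0
```

Emit:
apply_moves:
  commands: "0 0.0098 0.0018 0 0; 0 0.0197 0.0037 0 0; 0 0.0295 0.0055 0 0; 0 0.0393 0.0074 0 0; 0 0.0491 0.0092 0 0; 0 0.058 0.0109 0 0; 0 0.058 0.0109 0 0; 0 0.058 0.0109 0 0"

```text
t: 14.25
tool_pos: [578.5, -108.4, 119.5]
orientation: [-2.007, -2.417, 0.0]
ft_force: [0.4, -1.6, -2.4]
grip_width: 17.9
gripper_force: 30.0
```

Run:
```python
from h import *
st(); m,im=snap("top","t3"); m,w=snap("wrist","w3")
a=cv2.resize(im[90:190,420:500,::-1],(480,600),interpolation=cv2.INTER_CUBIC);
cv2.imwrite("pics/c5.png",np.hstack([cv2.convertScaleAbs(a,alpha=1.7,beta=30),cv2.resize(w[:,:,::-1],(320,600))[:, :]]))
```

```text
{'t': 14.25, 'tool_pos': [578.487, -108.377, 119.539], 'orientation': [-2.007, -2.417, 0.0], 'ft_force': [0.436, -1.588, -2.434], 'joint_positions': [-0.264, 0.535, 1.636, -0.0, 0.971, -0.449], 'grip_width': 17.856, 'gripper_force': 29.994}
```

View pics/c5.png

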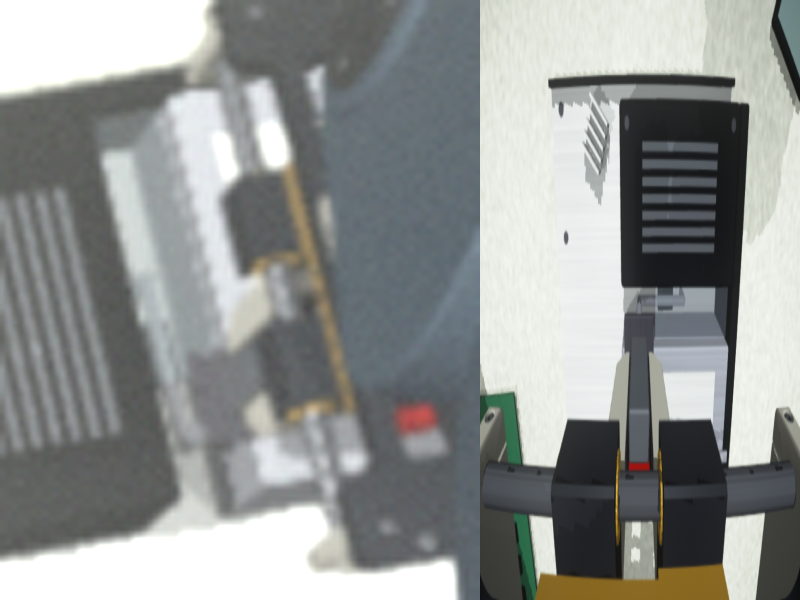

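The wrist half shows the pick's run inside the gap at composite (635–685, 300), with the dark block beneath it. I'll zoom in there.

Run:
```python
import cv2
a=cv2.imread("pics/w3.png")[170:240,280:440]
cv2.imwrite("pics/c6.png",cv2.convertScaleAbs(cv2.resize(a,(800,350),interpolation=cv2.INTER_CUBIC),alpha=1.7,beta=30))
```

```text
(no output)
```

View pics/c6.png

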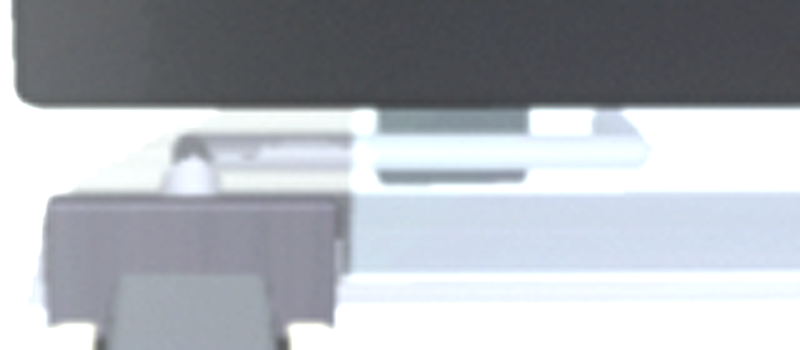

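The block spans crop x 377–527, and the tip at about x 592–645 is already some 11 mm beyond it, with a free floor below. Next is lowering to about 1 mm above the floor.

Emit:
apply_moves:
  commands: "0 0 0 -0.004 0; 0 0 0 -0.008 0; 0 0 0 -0.0103 0; 0 0 0 -0.0103 0; 0 0 0 -0.0103 0"

```text
t: 14.85
tool_pos: [578.5, -108.5, 109.4]
orientation: [-2.007, -2.417, 0.0]
ft_force: [0.3, -1.0, -2.9]
grip_width: 17.9
gripper_force: 30.0
```

Emit:
apply_moves:
  commands: "0 -0.0039 -0.0007 0 0; 0 -0.0079 -0.0015 0 0; 0 -0.0118 -0.0022 0 0; 0 -0.0157 -0.0029 0 0; 0 -0.0197 -0.0037 0 0; 0 -0.0236 -0.0044 0 0; 0 -0.0275 -0.0052 0 0; 0 -0.0315 -0.0059 0 0; 0 -0.0354 -0.0066 0 0; 0 -0.0393 -0.0074 0 0; 0 -0.0433 -0.0081 0 0; 0 -0.0472 -0.0088 0 0"

```text
t: 16.05
tool_pos: [531.1, -117.3, 109.4]
orientation: [2.007, 2.417, 0.0]
ft_force: [-0.3, 0.5, -1.7]
grip_width: 18.0
gripper_force: 30.0
```

Remaining: (-0.063, -0.0118).

Emit:
apply_moves:
  commands: "0 -0.0059 -0.0011 0 0; 0 -0.0118 -0.0022 0 0; 0 -0.0177 -0.0033 0 0; 0 -0.0236 -0.0044 0 0; 0 -0.0295 -0.0055 0 0; 0 -0.0354 -0.0066 0 0; 0 -0.0413 -0.0077 0 0; 0 -0.0472 -0.0088 0 0; 0 -0.0531 -0.0099 0 0; 0 -0.058 -0.0109 0 0; 0 -0.061 -0.0115 0 0; 0 -0.063 -0.0118 0 0"

```text
t: 17.25
tool_pos: [468.1, -129.1, 109.4]
orientation: [2.007, 2.417, -0.0]
ft_force: [0.6, 0.4, -1.5]
grip_width: 17.8
gripper_force: 30.0
```

Run:
```python
from h import *
st(); m,im=snap("top","t4"); marks("top",["connector_center","connector"]); m,w=snap("wrist","w4"); marks("wrist",["connector_center","connector"])
a=cv2.resize(im[130:240,420:500,::-1],(400,550),interpolation=cv2.INTER_CUBIC)
b=cv2.resize(w[150:260,270:350,::-1],(400,550),interpolation=cv2.INTER_CUBIC)
cv2.imwrite("pics/c7.png",np.hstack([a,b]))
```

```text
{'t': 17.25, 'tool_pos': [468.131, -129.146, 109.449], 'orientation': [2.007, 2.417, -0.0], 'ft_force': [0.559, 0.418, -1.516], 'joint_positions': [-0.365, 0.389, 1.913, -0.0, 0.84, -0.55], 'grip_width': 17.761, 'gripper_force': 29.994}
top connector_center [(0.41, [522.5, -123.1, 5.5])]
top connector [(0.45, [525.7, -124.8, -1.0])]
wrist connector_center [(0.58, [522.4, -122.6, 5.9])]
wrist connector [(0.77, [525.2, -127.3, 4.2])]
```

View pics/c7.png

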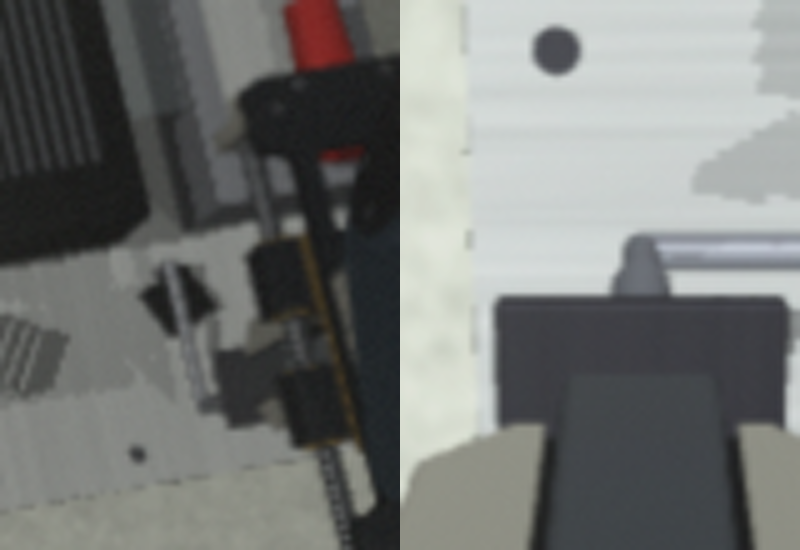

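The left half (top camera) shows the block wholly on the bare tray at about (178,300), turned, with its far corner some 15 mm in front of the mouth. Next I lift the pick and carry it back.

Emit:
apply_moves:
  commands: "0 0 0 0.01 0; 0 0 0 0.03 0; 0 0 0 0.06 0; 0 0 0 0.095 0; 0 0 0 0.1292 0; 0 0 0.02 0.1292 0; 0 0.006 0.06 0.1292 -1; 0 0.012 0.1 0.1292 -2; 0 0.018 0.14 0.1292 -3; 0 0.024 0.18 0.1292 -4; 0 0.03 0.22 0.1292 -5.2; 0 0.036 0.26 0.1292 -5.2"

```text
t: 18.75
tool_pos: [504.3, 132.7, 239.5]
orientation: [2.115, 2.322, 0.001]
ft_force: [1.1, -0.9, -2.1]
grip_width: 18.0
gripper_force: 30.0
```

Emit:
apply_moves:
  commands: "0 0.006 0.04 0 0; 0 0.012 0.08 0 0; 0 0.016 0.12 0 0; 0 0.02 0.16 0 0; 0 0.0217 0.185 0 0; 0 0.0217 0.1964 0 0; 0 0.0217 0.1964 0 0; 0 0.0217 0.1964 0 0; 0 0.0217 0.1964 0 0"

```text
t: 19.65
tool_pos: [526.2, 326.1, 238.9]
orientation: [2.116, 2.322, -0.0]
ft_force: [0.1, 0.6, -2.1]
grip_width: 17.8
gripper_force: 30.0
```

Run:
```python
from h import *
st(); m,im=snap("wrist","w5"); marks("wrist",["rest_seat","pick","pick_grip"]); marks("top",["connector_center"])
snap("scene","s5"); marks("scene",["rest_seat","pick"]); snap("top","t5"); marks("top",["connector_center","connector","rest_seat","pick"])
```

```text
{'t': 19.65, 'tool_pos': [526.229, 326.074, 238.919], 'orientation': [2.116, 2.322, -0.0], 'ft_force': [0.132, 0.581, -2.111], 'joint_positions': [0.48, 0.459, 1.439, -0.0, 1.244, 0.387], 'grip_width': 17.833, 'gripper_force': 29.993}
wrist rest_seat [(0.58, [524.2, 330.5, 118.8])]
wrist pick [(0.81, [476.2, 186.9, 14.8]), (0.57, [524.0, 330.0, 220.4])]
wrist pick_grip [(0.98, [455.4, 208.2, 11.3]), (0.94, [526.8, 327.5, 255.2])]
top connector_center [(0.41, [522.5, -123.1, 5.5])]
scene rest_seat [(0.82, [288.1, 497.6, 119.6]), (0.58, [521.6, 325.9, 118.2])]
scene pick [(0.72, [528.7, 328.2, 223.1]), (0.72, [482.5, 191.0, 17.8])]
top connector_center [(0.53, [524.2, -123.2, 8.3])]
top connector []
top rest_seat [(0.46, [287.9, 496.5, 119.2])]
top pick [(0.79, [476.6, 182.7, 18.2])]
```

Emit:
apply_moves:
  commands: "0 0 0 -0.01 0; 0 0 0 -0.025 0; 0 0 0 -0.04 0; 0 0 0 -0.055 0; 0 0 0 -0.07 0; 0 0 0 -0.082 0; 0 0 0 -0.09 0; 0 0 0 -0.094 0; 0 0 0 -0.096 0; 0 0 0 -0.096 0"

```text
t: 21.3
tool_pos: [526.2, 327.4, 142.8]
orientation: [2.115, 2.323, 0.001]
ft_force: [0.1, -0.1, -1.8]
grip_width: 17.8
gripper_force: 30.0
```

Emit:
apply_moves:
  commands: "0 0 0 -0.001 0; 0 0 0 -0.002 0; 0 0 0 -0.003 0; 0 0 0 -0.0035 0; 0 0 0 -0.0035 0"

```text
t: 21.8
tool_pos: [526.1, 327.3, 139.1]
orientation: [2.115, 2.323, 0.0]
ft_force: [-0.4, 0.2, -1.9]
grip_width: 18.0
gripper_force: 30.0
```

Emit:
apply_moves:
  commands: "0 0 0 -0.0005 0; 0 0 0 -0.001 0; 0 0 0 -0.001 0"

```text
t: 22.1
tool_pos: [526.1, 327.4, 138.5]
orientation: [2.115, 2.323, 0.0]
ft_force: [-2.1, -0.5, 3.1]
grip_width: 17.7
gripper_force: 30.0
```

Emit:
apply_moves:
  commands: "1 0 0 0 0; 1 0 0 0 0; 1 0 0 0 0; 1 0 0 0 0; 1 0 0 0 0; 1 0 0 0 0; 1 0 0 0 0; 1 0 0 0 0; 1 0 0 0 0; 1 0 0 0 0; 1 0 0 0 0; 1 0 0 0 0"

```text
t: 23.3
tool_pos: [526.1, 327.3, 138.1]
orientation: [2.115, 2.323, -0.0]
ft_force: [1.0, 0.0, 0.0]
grip_width: 93.0
gripper_force: 0.0
```

Emit:
apply_moves:
  commands: "1 0 0 0.015 0; 1 0 0 0.04 0; 1 0 0 0.08 0; 1 0 0 0.12 0; 1 0 0.03 0.15 0; 1 0 0.038 0.16 0; 1 0 0.038 0.16 0; 1 0 0.038 0.16 0"

```text
t: 24.1
tool_pos: [525.6, 364.6, 296.8]
orientation: [-2.114, -2.323, 0.003]
ft_force: [-0.7, -0.1, -0.5]
grip_width: 93.3
gripper_force: 0.0
```

Run:
```python
from h import *
st(); m,im=snap("wrist","w6"); marks("wrist",["rest_seat","pick","pick_grip"])
m,t=snap("top","t6"); marks("top",["connector_center"])
a=cv2.resize(im[132:282,216:416,::-1],(440,330),interpolation=cv2.INTER_CUBIC)
b=cv2.resize(t[120:240,390:522,::-1],(360,330),interpolation=cv2.INTER_CUBIC)
cv2.imwrite("pics/c8.png",cv2.convertScaleAbs(np.hstack([a,b]),alpha=1.3,beta=10))
```

```text
{'t': 24.1, 'tool_pos': [525.648, 364.638, 296.839], 'orientation': [-2.114, -2.323, 0.003], 'ft_force': [-0.668, -0.055, -0.517], 'joint_positions': [0.534, 0.459, 1.298, -0.0, 1.386, 0.44], 'grip_width': 93.274, 'gripper_force': 0.0}
wrist rest_seat [(0.78, [288.7, 493.0, 119.6])]
wrist pick [(0.97, [526.4, 327.5, 119.0]), (0.68, [478.0, 188.9, 15.0])]
wrist pick_grip [(0.71, [526.1, 328.5, 155.1])]
top connector_center [(0.48, [525.5, -125.1, 5.4])]
```

View pics/c8.png

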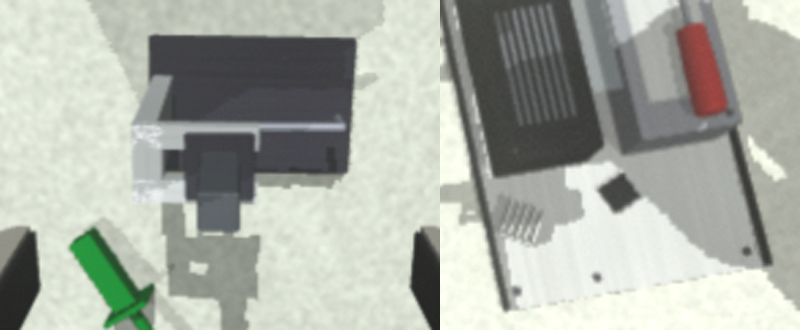

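Run:
```python
from h import *
m=dict(np.load("pics/t6.npz")); O=np.array([555,-113.]);a=np.radians(10.6);u=np.array([np.cos(a),np.sin(a)])
c=np.array([[628,173],[598,190],[612,213],[640,195]],float); p=np.c_[390+(c[:,0]-440)*132/360,120+c[:,1]*120/330]
print(((ray(m,p,[8]*4)[:,:2]-O)@u).round(1))
print(arm.finish_job())
```

```text
[-18.6 -28.7 -50.6 -39.4]
the job is handed in; nothing more can be done
None
```

The block lies wholly out on the bare tray, its far corner about 18 mm in front of the gap mouth, the pick hangs back in its rest, and the job is handed in at about 24 of 56 s.

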